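# Open the child-locked laundry capsule box

## Task

Open the child-locked laundry capsule box: first slide the orange safety tab aside, gently, until it meets its springy stop, then lift the yellow-finned latch while the lid is still shut, and then swing the blue lid up at least 60 degrees and leave it standing open. Do not force the tab against its stop or the latch while it is still locked, and leave the bottle, cup and jar where they are.

Things in the scene. Friction and masses are not known exactly. Their poses are not given: they have to be found in the camera images.
- capbox: White plastic box fixed to the counter, 160 (x) by 220 (y) by 100 mm high, with a blue lid; it stays where it is during a run but stands in another place and yaw each time. Origin: centre of its underside. Its own x points to the back (the lid's hinge side), -x to its front, +y is the side with the latch, z up.
- lid_hinge (a point): Middle of the lid's hinge line, which runs along the box's y at the upper rear edge (80 mm behind the box centre, 100 mm above the counter). The lid is a flat blue plate 8 mm thick (top 108 mm above the counter when shut), 228 mm along y, reaching 170 mm forward from the hinge, 10 mm past the box's front wall.
- lid (a joint): Lid angle, rad: 0 shut, grows as the front edge swings up and back, 1.4 at most. Stiff friction hinge (about 0.5 N m): the lid stays at whatever angle it is left. The latch bolts it shut until the latch has been lifted past about 0.3 rad.
- tab_knob (a point): Centre of the top of the orange safety tab's knob. The knob is upright, 22 mm along the box's x, 12 mm along y, its top 33 mm above the lid's top face; the lowest 5 mm is a flat foot 30 by 26 mm. From it a flat orange tongue (5 to 8 mm above the lid) runs in +y under the latch's grey cover. Axes as the box's.
- tab (a joint): Tab travel, m: grows as it slides to the box's -y, away from the latch; friction 2.5 N, stays where left. Starts at 0 to 0.004. The latch comes free at a hidden travel of 0.009 to 0.037, another each time; 2 mm further the tab meets a hidden springy stop (9 N/mm), to be felt, never loaded over 15 N. Once the stop is felt, the latch is free, even if the tab springs back a little.
- latch_fin (a point): Grip point in the latch's upright yellow fin, 14 mm under its top edge, mid-length. Fin: 36 mm along the box's x, 12 mm thick along y (pinch along y from above), 12 to 56 mm above the lid's top. A flat grey cover, 13.5 mm above the lid, joins it on the -y side behind the fin, ending 34 mm short of the tab's knob. Shut, the point is 66 mm in front (-x) of the latch's hinge and 34 mm above it.
- latch_hinge (a point): Latch hinge axis (parallel to the box's y), on the lid 75 mm in front of the lid's hinge and 16 mm above it (8 mm above the lid's top face), 60 mm to +y of the lid's middle. From it the latch's grey arm (14 mm wide, 8 mm thick, centred on the axis) runs 85 mm towards the front and carries the fin on its front part. Turns with the latch.
- latch (a joint): Latch angle to the lid, rad: 0 shut, grows as the fin is lifted and swings back towards the lid's hinge, 0.9 at its stop; friction 0.07 N m, stays where left. While the tab is not released it lifts under 0.05. Forcing the locked latch strains the lock with about twice the pull on the fin (15 N allowed). At its stop, pulling the fin or pushing the arm on up and back raises the lid.
- bottle: Blue bottle, 72 mm across, 170 mm high, red cap; origin at the centre of its underside. Bystander.
- cup: White cup, 72 mm across, 75 mm high; origin at the centre of its underside. Bystander.
- jar: Green jar with white cap, 68 mm across, 90 mm high; origin at the centre of its underside. Bystander.

How it is judged:
On the way, in this order (a step that is already met when the one before it is completed fails the run):
1. the safety tab is slid aside by 8 mm or more with the latch still down (value of joint tab above 0.008 m and value of joint latch below 0.1 rad), for 0.1 s.
2. the latch is lifted past 0.6 rad with the lid still shut (value of joint latch above 0.6 rad and value of joint lid below 0.15 rad), for 0.1 s.
At the end, for the whole second after the job is handed in: the lid stands open at more than 1.0 rad (57 degrees) and at rest, the safety tab is still slid aside by more than 8 mm, and bottle, cup and jar stand upright within 30 mm of where they were (value of joint lid above 1 rad and not (velocity of joint lid above 0.05 rad/s) and not (velocity of joint lid below -0.05 rad/s) and value of joint tab above 0.008 m and distance of each of bottle, cup, jar from where it was at the start of the episode below 0.03 m and angle between each of bottle, cup, jar's own z axis and vertical below 0.2 rad); the robot touches nothing.
It fails at once if the safety tab and the latch's lock are strained against each other by more than 15 N (tab rammed into its stop, or latch forced while locked) (contact force between latch and tab above 15 N).
It fails at once if the bottle is shoved more than 30 mm (distance of bottle from where it was at the start of the episode above 0.03 m).
It fails at once if the cup is shoved more than 30 mm (distance of cup from where it was at the start of the episode above 0.03 m).
It fails at once if the jar is shoved more than 30 mm (distance of jar from where it was at the start of the episode above 0.03 m).
It also fails if it takes over 69 s, if anything falls off the work surface, if the arm or the gripper's body presses on something with over 40 N, if the wrist force passes 120 N, or if a joint passes its speed limit or range.

## Robot

A 6-joint arm with a two-finger parallel gripper is mounted at the origin on the work surface. World frame = base frame: x ahead of the robot, y to its left, z up, the work surface at z = 0. Lengths are in m, angles in rad, forces in N, time in s.
With the tool pointing down it reaches from about 0.325 to 0.85 m from the base axis. Payload 4.4 kg.
Tool frame: the origin (TCP) lies on the centre line of the jaws, within the pads' length; the fingertips stand 14 mm ahead of it and the grasp point (between the pads) lies 5 mm behind it; z points along the fingers, x is the direction in which the jaws open and shut, and the axes are right-handed (so a half turn about z gives the same grasp; the last joint's range is limited). The gripper opens to 94 mm and grips with 3 to 60 N. Pads are 16 mm wide; open, the fingers measure 119 mm over their backs; the gripper's body (75 mm by 177 mm) begins 78 mm behind the grasp point.
Start: joints at [-1.452, 0.207, 1.542, -0, 1.393, -0.15], TCP at [0.153, -0.554, 0.191] pointing down, gripper open.
Joint ranges: [-2.73, 2.73], [-0.86, 2.22], [0.23, 2.46], [-1.11, 4.25], [0.08, 2.63], [-2.82, 2.82]. Speed limits (rad/s): [2.79, 2.79, 3.14, 3.14, 3.14, 3.14].

## Interface

Orientations are given as a unit quaternion [x, y, z, w].
In Python, from plant import env, optics gives the robot as it stands.
- The arm moves only by the tool step_arm, never from a script. Its argument "series" is a list that holds one entry, the list of rows, each a list of 4 numbers: the shift along the tool's x, y, z in cm, then the turn about the tool's z in rad. In form: [[[tx, ty, tz, twist], ...]]. A call has 1 to 12 rows; each row is the pose to reach, as a shift and turn from the pose commanded when the call began, along the tool's axes at that moment; what a row does not reach only later rows make up. A row lasts 1/8 s, in which the tool goes at most 62.5 mm and 10.7 degrees, less where a joint would pass 70% of its speed; a pose out of reach is approached as far as the arm can. A call with a gripper value outside its range is refused whole. "jaw" is the opening, from 0 (shut) to 1 (fully open), set as the call begins (left out, the last holds). The fingers move at their own pace and stop on an object; "newtons" is the grip in N (left out, the last holds). Time passes only in rows, so rows that repeat a pose let the fingers close. It gives the time, the measured TCP pose, the force and the opening at its end, in the units of the state.
- env.state(): the state, without advancing time (a new reading comes with each control period).
- optics.read_camera(name): name is "scene" or "side" or "wrist"; returns the picture (480x640x3 uint8, blue, green, red); there is no depth.
- optics.get_calibration(name): a dict with "fov_y" (degrees; the focal length in pixels is half the picture's height over the tangent of half this angle, whatever the lens; pixels are square), "cx", "cy" (the principal point, pixels), "D" ([k1, k2, p1, p2, k3] as OpenCV has them; the pictures are not rectified), "rvec" (rotation vector, rad) and "tvec" (3), from world to camera coordinates, as OpenCV has them. Camera axes: x right, y down, z forward; pixel columns grow to the right and rows downward; lengths in m; the calibration is good to about 2 mm. A picture is of the moment at which its call begins: read the wrist's pose just before it. get_calibration takes no time and is no camera call; for the wrist camera it gives the pose at the moment of the call.
- env.close_job(): hands the job in, once; it reports no verdict.
Trained networks look in the newest picture that a camera, given by its name, has taken for a name from the list of things; names that differ only in an ending like _2 or _b are one class to them, and where a whole thing is asked for, a point or a joint stands for the part that bears it (a point fixed in the world has none). Each returns a list of dicts, best first, with "confidence" (0 to 1); they miss things now and then, are a little off and sometimes report something else, mostly with a low value. They report only what shows in the picture. A call takes as long as a camera call.
- optics.silhouettes(camera, name): "pixels" (480x640 bool, what is visible of it).
- optics.landmark_of(camera, name): "centre" ([x, y, z] in m, in world coordinates, good to about 4 mm: a listed point, or the origin of a listed thing).
The state is a dict: "clock": time; "q": joint angles; "qd": joint speeds; "joint_efforts": joint torques, N m; "ee_pos": TCP position; "ee_rot": TCP orientation; "ft_force": force on the tool from outside, world axes, zero at the start; "ft_torque": the same for the moment, N m; "width": opening from 0.0 (shut) to 1.0 (fully open).
Only numpy, scipy, OpenCV 4.12 (cv2) and the standard library are available. Lean on these libraries where they do the work, as an engineer would, in place of code of your own. Each camera call takes 0.05 s, during which the arm holds its last target. There are 200 camera calls.

## Working session

There is one attempt and no reset: what is moved stays moved. The work goes in short steps, Python scripts to look and compute and a tool call to move; the robot and the scene stay as the last step left them, time stands still between calls to the robot, and variables do not carry over. Pictures are saved under pics/ and viewed, about 8 in all and at most 12, crops included, and the job is handed in when it is done.

Besides the shell and the picture viewer there is one more tool, called after "Call:" as name(argument=value, ...) on one line, values as JSON. step_arm: Moves the arm, as the interface text tells. Its arguments: {"type":"object","properties":{"series":{"type":"array"},"jaw":{"type":"number"},"newtons":{"type":"number"}},"required":["series"]}

```bash
mkdir -p pics; ls
python3 - <<'E'
from plant import env, optics
import cv2,numpy as np
s=env.state();print(s)
for c in("scene","side"):
    cv2.imwrite(f"pics/{c}0.png",optics.read_camera(c))
    for n in("capbox","lid_hinge","tab_knob","latch_fin","latch_hinge","bottle","cup","jar"):
        print(c,n,[(np.round(d["centre"],3).tolist(),round(d["confidence"],2)) for d in optics.landmark_of(c,n)[:2]])
E
```

```text
pics
{'clock': 0.0, 'q': array([-1.45149488e+00,  2.07437110e-01,  1.54298358e+00, -4.24553649e-06,
        1.39349421e+00, -1.50454758e-01]), 'qd': array([ 6.38196612e-05, -3.97797251e-05,  2.21027073e-04,  6.64081062e-04,
        6.47458509e-04, -5.69119928e-04]), 'joint_efforts': array([-5.95477850e-04, -3.70880198e+01, -2.81419247e+01,  6.97086984e-02,
        3.63018690e-02, -1.75674459e-04]), 'ee_pos': array([ 0.15314448, -0.55333698,  0.18976711]), 'ee_rot': array([ 0.79576865, -0.60559963, -0.00080965, -0.00083227]), 'ft_force': array([-0.26863623, -0.19450113,  0.51570945]), 'ft_torque': array([-0.02501369, -0.02311597, -0.01507097]), 'width': 1.0004104976149493}
scene capbox [([0.574, -0.038, 0.0], 0.88)]
scene lid_hinge [([0.654, -0.026, 0.102], 0.72)]
scene tab_knob [([0.55, -0.083, 0.138], 0.8), ([0.666, -0.245, -0.004], 0.29)]
scene latch_fin [([0.507, 0.016, 0.152], 0.87)]
scene latch_hinge [([0.577, 0.022, 0.117], 0.96)]
scene bottle [([0.669, -0.247, -0.003], 0.57)]
scene cup [([0.504, 0.182, 0.001], 0.94)]
scene jar [([0.689, 0.24, -0.002], 0.92)]
side capbox [([0.57, -0.038, 0.001], 0.81)]
side lid_hinge [([0.657, -0.023, 0.1], 0.62)]
side tab_knob [([0.55, -0.088, 0.141], 0.81)]
side latch_fin [([0.507, 0.017, 0.149], 0.97)]
side latch_hinge [([0.57, 0.024, 0.116], 0.61)]
side bottle [([0.668, -0.246, 0.0], 0.64)]
side cup [([0.502, 0.183, 0.0], 0.77)]
side jar [([0.686, 0.243, 0.0], 0.71), ([0.57, 0.022, 0.114], 0.5)]
```

Run:
```python
import cv2,numpy as np
a=[cv2.imread(f"pics/{c}0.png") for c in("scene","side")]
cv2.imwrite("pics/both.png",cv2.resize(np.vstack(a),(400*640//480*960//800,800))[:, :] if 0 else cv2.resize(np.hstack(a),(800,300)))
P=np.array([[0,0],[80,0],[5,60],[-61,60]])/1e3
Q=np.array([[.572,-.038],[.6555,-.0245],[.5735,.023],[.507,.0165]])
p=P-P.mean(0);q=Q-Q.mean(0)
t=np.arctan2((p[:,0]*q[:,1]-p[:,1]*q[:,0]).sum(),(p*q).sum())
R=np.array([[np.cos(t),-np.sin(t)],[np.sin(t),np.cos(t)]]);c=Q.mean(0)-R@P.mean(0)
print(t,c,(P@R.T+c-Q)*1e3,"knob box",R.T@(np.array([.55,-.0855])-c))
```

```text
0.12416936751435308 [ 0.57476171 -0.03626213] [[ 2.76171086  1.73787025]
 [-1.35421843 -1.85408664]
 [-1.20781705  0.89517598]
 [-0.19967538 -0.77895959]] knob box [-0.0306692  -0.04579203]
```

View pics/both.png

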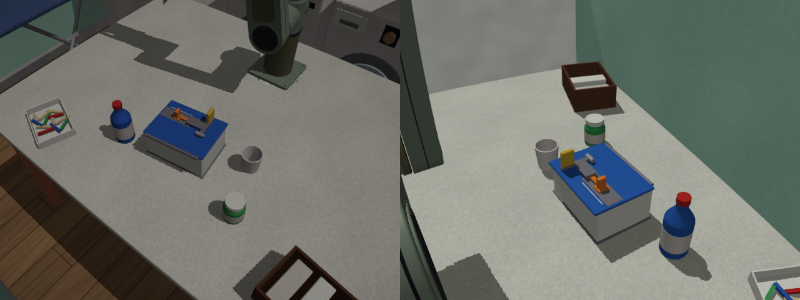

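Call:
step_arm(series=[[[0, 0, -5, 0], [-4, -5, -11, 0.146], [-40.2, -51.3, -11, 0.146], [-40.2, -51.3, -11, 0.146], [-40.2, -51.3, -11, 0.146], [-40.2, -51.3, -11, 0.146], [-40.2, -51.3, -11, 0.146], [-40.2, -51.3, -11, 0.146], [-40.2, -51.3, -11, 0.146], [-40.2, -51.3, -11, 0.146], [-40.2, -51.3, -11, 0.146], [-40.2, -51.3, -11, 0.146]]], jaw=0, newtons=20)

```text
clock: 2.4
ee_pos: [0.5417, -0.0275, 0.3011]
ee_rot: [0.75, -0.661, 0.0, -0.0]
ft_force: [0.2, -0.3, 0.0]
width: 0.006
```

Run:
```python
from plant import env, optics
import cv2,numpy as np
print(np.round(env.state()["ee_rot"],4), env.state()["ee_pos"])
im=optics.read_camera("wrist")
for n in("tab_knob","latch_fin","latch_hinge","lid_hinge","capbox"):
    for d in optics.landmark_of("wrist",n)[:1]:
        print(n,np.round(d["centre"],4).tolist(),round(d["confidence"],2))
        k=optics.get_calibration("wrist");f=240/np.tan(np.radians(k["fov_y"]/2))
        u=cv2.projectPoints(np.array([d["centre"]]),k["rvec"],k["tvec"],np.array([[f,0,k["cx"]],[0,f,k["cy"]],[0,0,1.]]),np.array(k["D"]))[0].ravel()
        cv2.circle(im,tuple(int(v) for v in u),4,(255,0,255),1)
cv2.imwrite("pics/w1.png",im)
```

```text
[ 7.502e-01 -6.612e-01  2.000e-04 -2.000e-04] [ 0.54167488 -0.02753524  0.30111465]
tab_knob [0.5517, -0.0855, 0.137] 0.88
latch_fin [0.5057, 0.012, 0.1546] 0.77
latch_hinge [0.5724, 0.0193, 0.1152] 0.88
lid_hinge [0.6565, -0.0255, 0.1073] 0.87
capbox [0.5765, -0.0356, 0.0014] 0.6
```

View pics/w1.png

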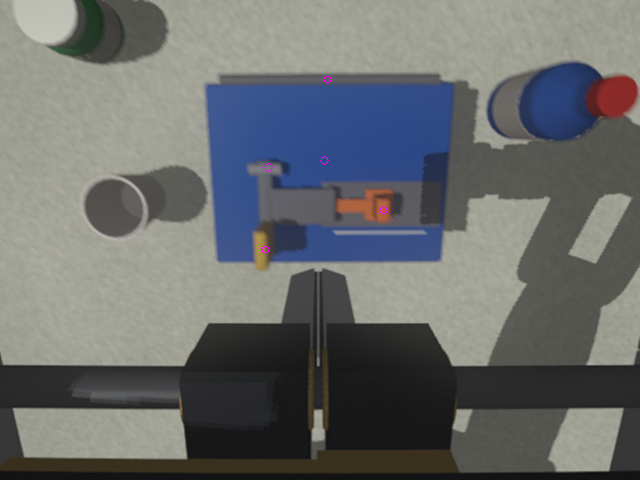

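Call:
step_arm(series=[[[3.1, -0.25, 0, 0], [3.1, -0.25, 6, 0], [3.1, -0.25, 11, 0], [3.1, -0.25, 15, 0], [3.1, -0.25, 16.3, 0], [3.1, -0.25, 16.3, 0], [3.1, -0.25, 16.3, 0]]])

```text
clock: 3.58
ee_pos: [0.5485, -0.0613, 0.1403]
ee_rot: [0.749, -0.662, 0.002, -0.001]
ft_force: [0.8, 0.1, 0.5]
width: -0.001
```

Call:
step_arm(series=[[[0, 0, 0, 0], [0, 0, 0, 0], [0, 0, 0, 0]]])

```text
clock: 3.95
ee_pos: [0.5471, -0.0604, 0.1384]
ee_rot: [0.75, -0.662, 0.0, -0.0]
ft_force: [-0.4, 1.1, 0.0]
width: 0.005
```

Run:
```python
from plant import env, optics
import cv2,numpy as np
s=env.state();print(s["ee_pos"],s["ft_force"])
im=optics.read_camera("side");cv2.imwrite("pics/s2.png",cv2.resize(im[200:420,200:440],None,fx=2.4,fy=2.4))
print([np.round(d["centre"],4).tolist() for d in optics.landmark_of("side","tab_knob")[:1]])
```

```text
[ 0.54714538 -0.06044111  0.13843281] [-0.42306864  1.07388329  0.03413392]
[[0.5473, -0.0905, 0.1423]]
```

View pics/s2.png

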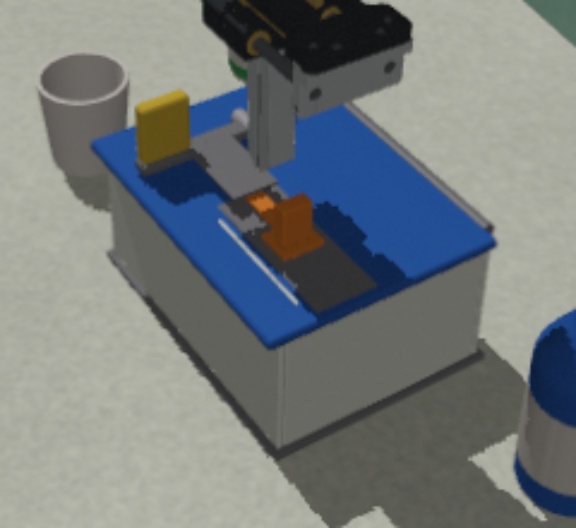

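Call:
step_arm(series=[[[0.1, 0, 0, 0], [0.2, 0, 0, 0], [0.3, 0, 0, 0], [0.4, 0, 0, 0], [0.4, 0, 0, 0]]])

```text
clock: 4.68
ee_pos: [0.5474, -0.0645, 0.1379]
ee_rot: [0.749, -0.662, -0.0, 0.0]
ft_force: [-0.3, -0.6, 0.7]
width: 0.006
```

Call:
step_arm(series=[[[0.1, 0, 0, 0], [0.2, 0, 0, 0], [0.3, 0, 0, 0], [0.4, 0, 0, 0], [0.4, 0, 0, 0]]])

```text
clock: 5.3
ee_pos: [0.5479, -0.0685, 0.138]
ee_rot: [0.749, -0.662, 0.0, -0.0]
ft_force: [-0.1, -0.2, 0.4]
width: 0.003
```

Call:
step_arm(series=[[[0.1, 0, 0, 0], [0.2, 0, 0, 0], [0.3, 0, 0, 0], [0.3, 0, 0, 0]]])

```text
clock: 5.8
ee_pos: [0.5482, -0.0715, 0.138]
ee_rot: [0.749, -0.662, 0.0, 0.0]
ft_force: [-0.2, -1.4, 0.4]
width: 0.004
```

Call:
step_arm(series=[[[0.1, 0, 0, 0], [0.2, 0, 0, 0], [0.3, 0, 0, 0], [0.3, 0, 0, 0]]])

```text
clock: 6.3
ee_pos: [0.5486, -0.0745, 0.138]
ee_rot: [0.749, -0.662, 0.0, 0.0]
ft_force: [-0.2, 1.0, 0.4]
width: 0.007
```

Call:
step_arm(series=[[[0.1, 0, 0, 0], [0.2, 0, 0, 0], [0.2, 0, 0, 0]]])

```text
clock: 6.68
ee_pos: [0.5489, -0.0764, 0.138]
ee_rot: [0.749, -0.662, 0.0, -0.0]
ft_force: [-0.1, 0.3, -0.3]
width: 0.007
```

Run:
```python
from plant import env, optics
import cv2,numpy as np
s=env.state();print(s["ee_pos"],s["ft_force"])
im=optics.read_camera("side");cv2.imwrite("pics/s3.png",cv2.resize(im[200:420,200:440],None,fx=2.4,fy=2.4))
print([np.round(d["centre"],4).tolist() for d in optics.landmark_of("side","tab_knob")[:1]])
for i in range(4): optics.read_camera("side");print(env.state()["ft_force"])
```

```text
[ 0.54885112 -0.07640505  0.13795902] [-0.14992272  0.33165129 -0.27867704]
[[0.5477, -0.0901, 0.1448]]
[-0.02826614  0.70868256  0.03637791]
[ 0.52809412 -0.18841503  0.4726348 ]
[ 0.94756775 -0.86281681  0.27347865]
[ 0.39137246  0.16256199 -0.31705379]
```

View pics/s3.png

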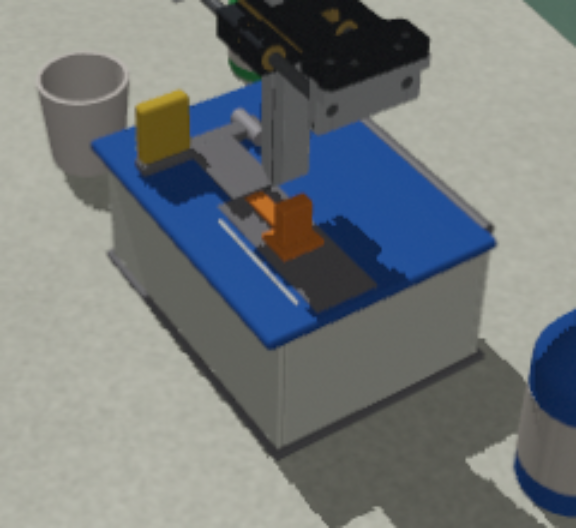

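Call:
step_arm(series=[[[0.1, 0, 0, 0], [0.2, 0, 0, 0], [0.3, 0, 0, 0], [0.3, 0, 0, 0]]])

```text
clock: 7.48
ee_pos: [0.5492, -0.0794, 0.1379]
ee_rot: [0.749, -0.662, 0.0, 0.0]
ft_force: [0.4, -0.1, -0.5]
width: 0.001
```

Call:
step_arm(series=[[[0.1, 0, 0, 0], [0.2, 0, 0, 0], [0.2, 0, 0, 0]]])

```text
clock: 7.85
ee_pos: [0.5495, -0.0814, 0.138]
ee_rot: [0.749, -0.662, 0.0, -0.0]
ft_force: [-1.2, 0.3, -0.6]
width: 0.003
```

Call:
step_arm(series=[[[0.1, 0, 0, 0], [0.2, 0, 0, 0], [0.2, 0, 0, 0]]])

```text
clock: 8.22
ee_pos: [0.5497, -0.0834, 0.1379]
ee_rot: [0.749, -0.662, -0.0, 0.0]
ft_force: [-0.2, 1.0, 0.0]
width: 0.007
```

Run:
```python
from plant import env, optics
import cv2,numpy as np
a=optics.read_camera("side")[260:330,260:360];b=optics.read_camera("wrist")[120:320,220:460]
cv2.imwrite("pics/s4.png",np.hstack([cv2.resize(a,(400,280)),cv2.resize(b,(336,280))]))
for c in("side","wrist"):print(c,[np.round(d["centre"],4).tolist() for d in optics.landmark_of(c,"tab_knob")[:1]])
for i in range(3): optics.read_camera("side");print(env.state()["ft_force"])
```

```text
side [[0.547, -0.0884, 0.1408]]
wrist [[0.5495, -0.0879, 0.1382]]
[ 0.56723804  0.11489779 -0.2064076 ]
[ 0.1751298  -0.02180899 -0.75420492]
[-0.50954861 -0.50732412  0.04055214]
```

View pics/s4.png

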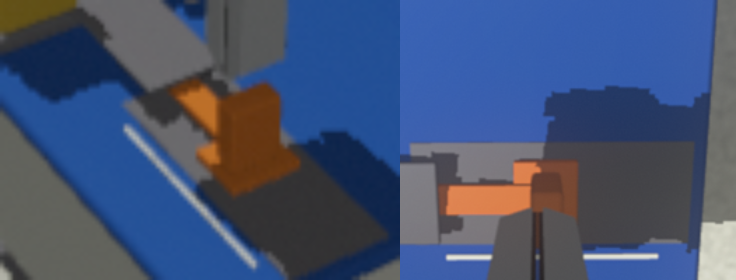

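```bash
cat > h.py <<'E'
from plant import env, optics
import cv2,numpy as np
def proj(c,p):
    k=optics.get_calibration(c);f=240/np.tan(np.radians(k["fov_y"]/2))
    return cv2.projectPoints(np.atleast_2d(np.array(p,float)),np.array(k["rvec"],float),np.array(k["tvec"],float),np.array([[f,0,k["cx"]],[0,f,k["cy"]],[0,0,1.]]),np.array(k["D"],float))[0].reshape(-1,2)
E
python3 - <<'E'
from h import *
e=env.state()["ee_pos"];tip=e-[0,0,.014]
for c in("side","wrist"):
    k=optics.get_calibration(c);R=cv2.Rodrigues(np.array(k["rvec"],float))[0];print(c,"cam at",-R.T@np.array(k["tvec"]))
    im=optics.read_camera(c)
    print("tip",proj(c,tip),"knobtop est",proj(c,[.550,-.087,.141]))
    hsv=cv2.cvtColor(im,cv2.COLOR_BGR2HSV);m=cv2.inRange(hsv,(4,150,60),(18,255,255));
    n,l,s,_=cv2.connectedComponentsWithStats(m);print([r.tolist() for r in s[1:] if r[4]>30])
E
```

```text
side cam at [ 0.23892634 -0.703873    0.71570211]
tip [[319.71466556 291.50826524]] knobtop est [[321.23886908 284.07890763]]
[[260, 105, 17, 34, 71], [302, 280, 33, 29, 525]]
wrist cam at [ 0.62107345 -0.07542012  0.33174552]
tip [[315.72104077 266.35249071]] knobtop est [[323.02316832 277.75841632]]
[[253, 236, 68, 37, 1417], [338, 254, 8, 20, 68]]
```

Run:
```python
from h import *
e=env.state()["ee_pos"];X=np.array([np.cos(.124),np.sin(.124),0]);Y=np.array([-X[1],X[0],0])
def rect(c,a,b,z): return [np.append((c+sx*a*X+sy*b*Y)[:2],z) for sx,sy in((-1,-1),(1,-1),(1,1),(-1,1))]
out=[]
for c,(x0,y0,w,h) in (("side",(270,240,100,90)),("wrist",(230,200,160,144))):
    im=optics.read_camera(c)[y0:y0+h,x0:x0+w];S=400/w;im=cv2.resize(im,(400,360),interpolation=cv2.INTER_CUBIC)
    for r,col in((rect(e,.008,.010,.124),(0,255,0)),(rect(e,.008,.010,.142),(255,255,0)),(rect(np.array([.550,-.087,0]),.011,.006,.141),(255,0,255)),(rect(np.array([.550,-.087,0]),.015,.013,.108),(255,255,255))):
        cv2.polylines(im,[np.int32((proj(c,r)-[x0,y0])*S)],True,col,1)
    out.append(im)
cv2.imwrite("pics/o.png",np.hstack(out))
```

```text
(no output)
```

View pics/o.png

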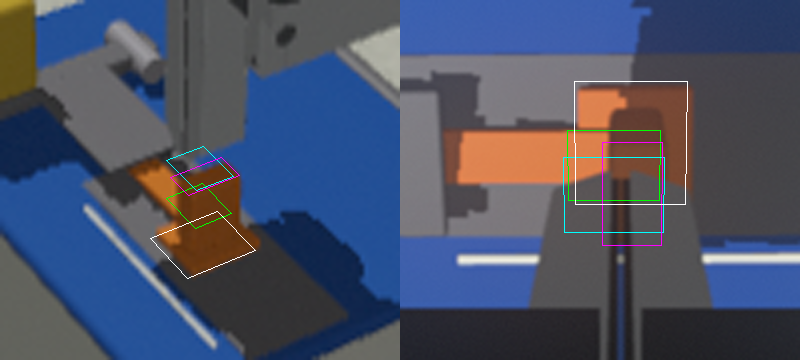

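Call:
step_arm(series=[[[-1.0, 0, 0, 0], [-1.8, 0, 0, 0], [-1.8, 0, 0, 0], [-1.8, 0, 0.7, 0], [-1.8, 0, 1.2, 0], [-1.8, 0, 1.5, 0], [-1.8, 0, 1.5, 0]]])

```text
clock: 9.65
ee_pos: [0.5471, -0.0655, 0.1224]
ee_rot: [0.749, -0.662, -0.0, 0.0]
ft_force: [0.1, 0.1, -0.2]
width: 0.007
```

Run:
```python
from h import *
s=env.state();e=s["ee_pos"];print(e,s["ft_force"],s["q"])
X=np.array([np.cos(.124),np.sin(.124),0]);Y=np.array([-X[1],X[0],0])
def rect(c,a,b,z): return [np.append((c+sx*a*X+sy*b*Y)[:2],z) for sx,sy in((-1,-1),(1,-1),(1,1),(-1,1))]
out=[]
for c,(x0,y0,w,h) in (("side",(270,240,100,90)),("wrist",(230,200,160,144))):
    im=optics.read_camera(c)[y0:y0+h,x0:x0+w];S=400/w;im=cv2.resize(im,(400,360),interpolation=cv2.INTER_CUBIC)
    for r,col in((rect(e,.008,.012,e[2]-.014),(0,255,0)),(rect(e,.008,.012,e[2]+.014),(255,255,0)),(rect(np.array([.550,-.087,0]),.011,.006,.141),(255,0,255))):
        cv2.polylines(im,[np.int32((proj(c,r)-[x0,y0])*S)],True,col,1)
    out.append(im)
cv2.imwrite("pics/o2.png",np.hstack(out))
```

```text
[ 0.54713497 -0.06548833  0.12241791] [ 0.07490898  0.05467847 -0.2408318 ] [-2.76222494e-01  2.23007880e-01  1.67048798e+00  3.14171064e-05
  1.24906575e+00  1.17105187e+00]
```

View pics/o2.png

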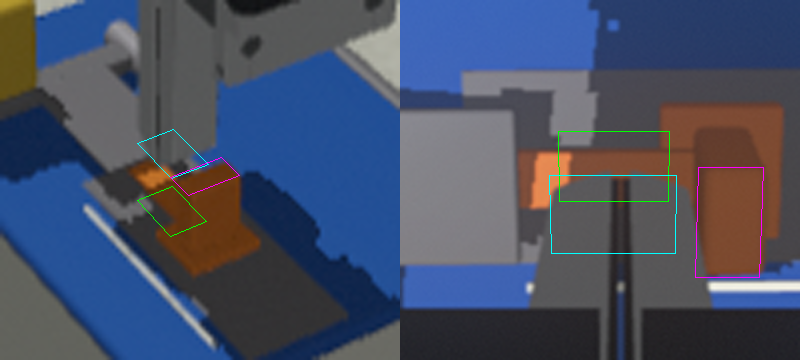

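Call:
step_arm(series=[[[0, 0, 0.2, 0], [0, 0, 0.4, 0], [0, 0, 0.5, 0], [0, 0, 0.5, 0]]])

```text
clock: 10.25
ee_pos: [0.5474, -0.0654, 0.1178]
ee_rot: [0.75, -0.662, -0.0, 0.0]
ft_force: [0.0, -0.4, 0.1]
width: 0.004
```

Call:
step_arm(series=[[[0, 0, 0.2, 0], [0, 0, 0.4, 0], [0, 0, 0.5, 0], [0, 0, 0.5, 0]]])

```text
clock: 10.75
ee_pos: [0.5473, -0.0654, 0.1128]
ee_rot: [0.749, -0.662, -0.0, 0.0]
ft_force: [0.5, 0.2, -0.9]
width: 0.005
```

Run:
```python
from h import *
s=env.state();e=s["ee_pos"];print(e,s["ft_force"])
X=np.array([np.cos(.124),np.sin(.124),0]);Y=np.array([-X[1],X[0],0])
def rect(c,a,b,z): return [np.append((c+sx*a*X+sy*b*Y)[:2],z) for sx,sy in((-1,-1),(1,-1),(1,1),(-1,1))]
out=[]
for c,(x0,y0,w,h) in (("side",(270,240,100,90)),("scene",(230,150,120,108))):
    im=optics.read_camera(c)[y0:y0+h,x0:x0+w];S=400/w;im=cv2.resize(im,(400,360),interpolation=cv2.INTER_CUBIC)
    for r,col in((rect(e,.008,.012,e[2]+.014),(255,255,0)),(rect(np.array([.550,-.087,0]),.011,.006,.141),(255,0,255))):
        cv2.polylines(im,[np.int32((proj(c,r)-[x0,y0])*S)],True,col,1)
    out.append(im)
cv2.imwrite("pics/o3.png",np.hstack(out))
```

```text
[ 0.54734575 -0.06538528  0.11277114] [ 0.49616468  0.17205579 -0.85046406]
```

View pics/o3.png

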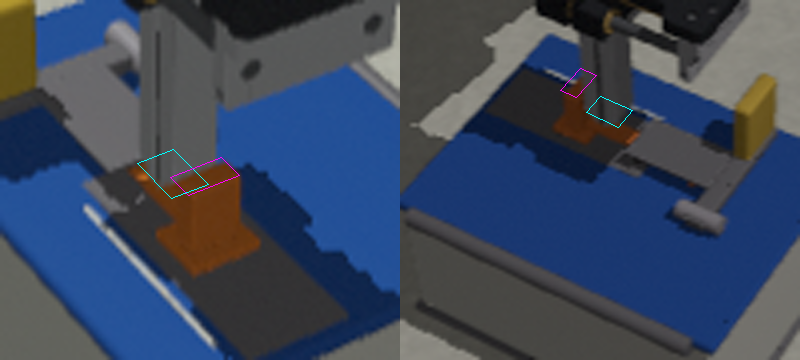

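Call:
step_arm(series=[[[0.1, 0, 0, 0], [0.2, 0, 0, 0], [0.3, 0, 0, 0], [0.4, 0, 0, 0], [0.5, 0, 0, 0], [0.5, 0, 0, 0]]])

```text
clock: 11.6
ee_pos: [0.5481, -0.0701, 0.113]
ee_rot: [0.75, -0.662, -0.0, -0.0]
ft_force: [0.3, 1.8, 0.5]
width: 0.005
```

Call:
step_arm(series=[[[0.1, 0, 0, 0], [0.2, 0, 0, 0], [0.3, 0, 0, 0]]])

```text
clock: 11.98
ee_pos: [0.5485, -0.0734, 0.113]
ee_rot: [0.749, -0.662, 0.0, -0.0]
ft_force: [0.1, 2.4, 1.9]
width: 0.005
```

Call:
step_arm(series=[[[0.1, 0, 0, 0], [0.2, 0, 0, 0], [0.2, 0, 0, 0]]])

```text
clock: 12.35
ee_pos: [0.5488, -0.0756, 0.113]
ee_rot: [0.749, -0.662, 0.0, 0.0]
ft_force: [0.2, 2.2, 1.1]
width: 0.003
```

Call:
step_arm(series=[[[0.07, 0, 0, 0], [0.13, 0, 0, 0], [0.13, 0, 0, 0]]])

```text
clock: 12.72
ee_pos: [0.5489, -0.0767, 0.113]
ee_rot: [0.749, -0.662, 0.0, -0.0]
ft_force: [-0.7, 1.3, 0.3]
width: 0.007
```

Call:
step_arm(series=[[[0.07, 0, 0, 0], [0.13, 0, 0, 0], [0.13, 0, 0, 0]]])

```text
clock: 13.1
ee_pos: [0.5491, -0.078, 0.113]
ee_rot: [0.749, -0.662, 0.0, -0.0]
ft_force: [-0.1, 2.0, 0.6]
width: 0.004
```

Call:
step_arm(series=[[[0.07, 0, 0, 0], [0.13, 0, 0, 0], [0.13, 0, 0, 0]]])

```text
clock: 13.48
ee_pos: [0.5492, -0.0793, 0.113]
ee_rot: [0.749, -0.662, 0.0, -0.0]
ft_force: [0.8, 2.4, 0.7]
width: 0.009
```

Call:
step_arm(series=[[[0.07, 0, 0, 0], [0.13, 0, 0, 0], [0.13, 0, 0, 0]]])

```text
clock: 13.85
ee_pos: [0.5494, -0.0806, 0.113]
ee_rot: [0.749, -0.662, 0.0, -0.0]
ft_force: [1.0, 3.0, 1.6]
width: 0.009
```

Call:
step_arm(series=[[[0.07, 0, 0, 0], [0.13, 0, 0, 0], [0.13, 0, 0, 0]]])

```text
clock: 14.22
ee_pos: [0.5496, -0.0819, 0.113]
ee_rot: [0.749, -0.662, 0.0, -0.0]
ft_force: [0.3, 1.8, 1.3]
width: 0.007
```

Call:
step_arm(series=[[[0.07, 0, 0, 0], [0.13, 0, 0, 0], [0.13, 0, 0, 0]]])

```text
clock: 14.6
ee_pos: [0.5497, -0.0832, 0.113]
ee_rot: [0.749, -0.662, 0.0, -0.0]
ft_force: [-0.1, 2.4, 1.2]
width: 0.01
```

Call:
step_arm(series=[[[0.07, 0, 0, 0], [0.13, 0, 0, 0], [0.13, 0, 0, 0]]])

```text
clock: 14.98
ee_pos: [0.5499, -0.0845, 0.113]
ee_rot: [0.749, -0.662, 0.0, -0.0]
ft_force: [1.2, 3.1, 1.2]
width: 0.007
```

Call:
step_arm(series=[[[0.07, 0, 0, 0], [0.13, 0, 0, 0], [0.13, 0, 0, 0]]])

```text
clock: 15.35
ee_pos: [0.55, -0.0858, 0.113]
ee_rot: [0.749, -0.662, 0.0, -0.0]
ft_force: [1.4, 2.8, 0.9]
width: 0.002
```

Call:
step_arm(series=[[[0.07, 0, 0, 0], [0.13, 0, 0, 0], [0.13, 0, 0, 0]]])

```text
clock: 15.72
ee_pos: [0.5502, -0.0871, 0.113]
ee_rot: [0.749, -0.662, 0.0, 0.0]
ft_force: [1.0, 2.6, 1.2]
width: 0.004
```

Call:
step_arm(series=[[[0.07, 0, 0, 0], [0.13, 0, 0, 0], [0.13, 0, 0, 0]]])

```text
clock: 16.1
ee_pos: [0.5504, -0.0884, 0.113]
ee_rot: [0.749, -0.662, 0.0, -0.0]
ft_force: [1.5, 2.5, 1.2]
width: 0.005
```

Call:
step_arm(series=[[[0.07, 0, 0, 0], [0.13, 0, 0, 0], [0.13, 0, 0, 0]]])

```text
clock: 16.48
ee_pos: [0.5505, -0.0896, 0.113]
ee_rot: [0.749, -0.662, 0.0, 0.0]
ft_force: [1.6, 3.2, 1.3]
width: 0.005
```

Call:
step_arm(series=[[[0.07, 0, 0, 0], [0.13, 0, 0, 0], [0.13, 0, 0, 0]]])

```text
clock: 16.85
ee_pos: [0.5507, -0.0909, 0.1129]
ee_rot: [0.749, -0.662, 0.0, 0.0]
ft_force: [1.8, 2.5, 1.4]
width: 0.006
```

Call:
step_arm(series=[[[0.07, 0, 0, 0], [0.13, 0, 0, 0], [0.13, 0, 0, 0]]])

```text
clock: 17.23
ee_pos: [0.5508, -0.0922, 0.113]
ee_rot: [0.749, -0.662, 0.0, 0.0]
ft_force: [1.5, 1.9, 1.5]
width: 0.004
```

Call:
step_arm(series=[[[0.07, 0, 0, 0], [0.13, 0, 0, 0], [0.13, 0, 0, 0]]])

```text
clock: 17.6
ee_pos: [0.5509, -0.0935, 0.113]
ee_rot: [0.749, -0.662, 0.0, 0.0]
ft_force: [1.7, 2.5, 1.1]
width: 0.005
```

Call:
step_arm(series=[[[0.07, 0, 0, 0], [0.14, 0, 0, 0], [0.14, 0, 0, 0]]])

```text
clock: 17.98
ee_pos: [0.5511, -0.0949, 0.113]
ee_rot: [0.749, -0.662, 0.0, 0.0]
ft_force: [1.1, 3.3, 1.2]
width: 0.003
```

Call:
step_arm(series=[[[0.07, 0, 0, 0], [0.14, 0, 0, 0], [0.14, 0, 0, 0]]])

```text
clock: 18.35
ee_pos: [0.5513, -0.0963, 0.1129]
ee_rot: [0.749, -0.662, 0.0, 0.0]
ft_force: [1.4, 3.1, 1.5]
width: 0.002
```

Call:
step_arm(series=[[[0.07, 0, 0, 0], [0.14, 0, 0, 0], [0.14, 0, 0, 0]]])

```text
clock: 18.73
ee_pos: [0.5515, -0.0977, 0.1129]
ee_rot: [0.749, -0.662, 0.0, 0.0]
ft_force: [1.5, 2.0, 1.3]
width: 0.006
```

Call:
step_arm(series=[[[0.07, 0, 0, 0], [0.14, 0, 0, 0], [0.14, 0, 0, 0]]])

```text
clock: 19.1
ee_pos: [0.5517, -0.0991, 0.113]
ee_rot: [0.749, -0.662, 0.0, 0.0]
ft_force: [1.0, 1.3, 1.3]
width: 0.007
```

Call:
step_arm(series=[[[0.07, 0, 0, 0], [0.14, 0, 0, 0], [0.14, 0, 0, 0]]])

```text
clock: 19.48
ee_pos: [0.5519, -0.1005, 0.1129]
ee_rot: [0.749, -0.662, 0.0, 0.0]
ft_force: [0.9, 2.3, 1.1]
width: 0.007
```

Run:
```python
from h import *
print(env.state()["ft_force"],env.state()["ee_pos"])
for c in("side","wrist","scene"):
    optics.read_camera(c);print(c,[(np.round(d["centre"],4).tolist(),round(d["confidence"],2)) for d in optics.landmark_of(c,"tab_knob")[:1]])
```

```text
[0.94215648 2.34117885 1.05039042] [ 0.5518518  -0.10046192  0.11294224]
side [([0.5546, -0.1209, 0.1418], 0.96)]
wrist [([0.5521, -0.1204, 0.1386], 0.76)]
scene [([0.5574, -0.1171, 0.1379], 0.55)]
```

Call:
step_arm(series=[[[0.07, 0, 0, 0], [0.13, 0, 0, 0], [0.13, 0, 0, 0]]])

```text
clock: 20.15
ee_pos: [0.5518, -0.1017, 0.1129]
ee_rot: [0.749, -0.662, -0.0, 0.0]
ft_force: [1.2, 2.6, 1.7]
width: 0.003
```

Call:
step_arm(series=[[[0.07, 0, 0, 0], [0.13, 0, 0, 0], [0.13, 0, 0, 0]]])

```text
clock: 20.52
ee_pos: [0.552, -0.103, 0.1129]
ee_rot: [0.749, -0.662, -0.0, 0.0]
ft_force: [0.6, 2.9, 1.0]
width: 0.006
```

Call:
step_arm(series=[[[0.07, 0, 0, 0], [0.13, 0, 0, 0], [0.13, 0, 0, 0]]])

```text
clock: 20.9
ee_pos: [0.5522, -0.1042, 0.1129]
ee_rot: [0.749, -0.662, -0.0, -0.0]
ft_force: [0.5, 3.1, 1.5]
width: 0.008
```

Call:
step_arm(series=[[[0.07, 0, 0, 0], [0.13, 0, 0, 0], [0.13, 0, 0, 0]]])

```text
clock: 21.28
ee_pos: [0.5523, -0.1046, 0.1129]
ee_rot: [0.75, -0.662, -0.001, -0.0]
ft_force: [0.9, 5.4, 1.9]
width: 0.003
```

Call:
step_arm(series=[[[0.05, 0, 0, 0], [0.05, 0, 0, 0], [0.05, 0, 0, 0]]])

```text
clock: 21.65
ee_pos: [0.5523, -0.1048, 0.1129]
ee_rot: [0.75, -0.662, -0.001, -0.001]
ft_force: [0.3, 6.0, 3.0]
width: -0.001
```

Call:
step_arm(series=[[[0.05, 0, 0, 0], [0.1, 0, 0, 0], [0.1, 0, 0, 0]]])

```text
clock: 22.02
ee_pos: [0.5523, -0.105, 0.1129]
ee_rot: [0.75, -0.662, -0.002, -0.001]
ft_force: [-0.1, 7.7, 2.6]
width: 0.001
```

Call:
step_arm(series=[[[-1, 0, 0, 0], [-1, 0, 0, 0], [-1, 0, -4, 0], [-1.5, 0, -8, 0], [-6, 1.5, -8, 0], [-11, 3.0, -8, 0], [-12.7, 3.05, -8, 0], [-12.7, 3.05, -8, 0], [-12.7, 3.05, -8, 0], [-12.7, 3.05, -8, 0]]], jaw=0.55)

```text
clock: 23.28
ee_pos: [0.5072, 0.014, 0.1928]
ee_rot: [0.749, -0.663, 0.0, 0.0]
ft_force: [0.4, -0.5, 0.2]
width: 0.55
```

Run:
```python
from h import *
s=env.state();e=s["ee_pos"];print(e,s["ft_force"],s["width"])
X=np.array([np.cos(.124),np.sin(.124),0]);Y=np.array([-X[1],X[0],0])
def rect(c,a,b,z): return [np.append((c+sx*a*X+sy*b*Y)[:2],z) for sx,sy in((-1,-1),(1,-1),(1,1),(-1,1))]
out=[]
for c,(x0,y0,w,h) in (("side",(250,180,120,108)),("wrist",(160,120,280,252))):
    im=optics.read_camera(c)
    for n in("latch_fin","tab_knob"):print(c,n,[(np.round(d["centre"],4).tolist(),round(d["confidence"],2)) for d in optics.landmark_of(c,n)[:1]])
    im=im[y0:y0+h,x0:x0+w];S=400/w;im=cv2.resize(im,(400,360),interpolation=cv2.INTER_CUBIC)
    for r,col in((rect(e,.008,.038,e[2]+.014),(255,255,0)),(rect(e,.008,.038,e[2]-.014),(0,255,0)),(rect(np.array([.5065,.015,0]),.018,.006,.164),(255,0,255))):
        cv2.polylines(im,[np.int32((proj(c,r)-[x0,y0])*S)],True,col,1)
    out.append(im)
cv2.imwrite("pics/o4.png",np.hstack(out))
```

```text
[0.50721064 0.0140015  0.19279972] [ 0.42654152 -0.50063746  0.18766253] 0.550454596400141
side latch_fin [([0.5058, 0.0198, 0.1494], 0.74)]
side tab_knob [([0.5533, -0.1244, 0.1443], 0.97)]
wrist latch_fin [([0.5069, 0.0123, 0.1524], 0.73)]
wrist tab_knob [([0.5494, -0.1249, 0.14], 0.93)]
```

View pics/o4.png

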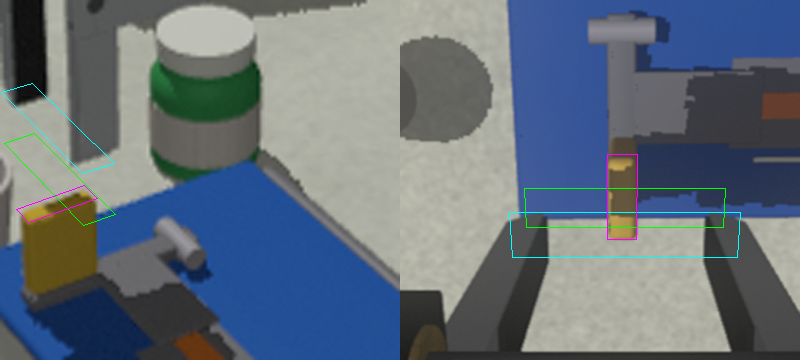

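Call:
step_arm(series=[[[0, 0, 3, 0], [0, 0, 5.5, 0], [0, 0, 7, 0], [0, 0, 7.6, 0], [0, 0, 7.6, 0]]])

```text
clock: 24.2
ee_pos: [0.5069, 0.0152, 0.1171]
ee_rot: [0.749, -0.662, 0.0, -0.0]
ft_force: [-0.7, 0.4, 0.4]
width: 0.551
```

Call:
step_arm(series=[[[0, 0, 0, 0], [0, 0, 0, 0], [0, 0, 0, 0], [0, 0, 0, 0], [0, 0, 0, 0]]], jaw=0, newtons=12)

```text
clock: 24.82
ee_pos: [0.5067, 0.0158, 0.1171]
ee_rot: [0.75, -0.662, -0.0, -0.0]
ft_force: [-1.1, 1.6, 0.3]
width: 0.129
```

Call:
step_arm(series=[[[0, -0.05, -0.15, 0], [0, -0.15, -0.3, 0], [0, -0.3, -0.58, 0], [0, -0.3, -0.58, 0]]])

```text
clock: 25.32
ee_pos: [0.509, 0.016, 0.1225]
ee_rot: [0.75, -0.662, -0.001, 0.0]
ft_force: [-0.6, 3.4, -4.1]
width: 0.123
```

Call:
step_arm(series=[[[0, -0.1, -0.15, 0], [0, -0.2, -0.3, 0], [0, -0.2, -0.3, 0]]])

```text
clock: 25.7
ee_pos: [0.5112, 0.0163, 0.1258]
ee_rot: [0.75, -0.662, -0.001, 0.0]
ft_force: [-3.0, 5.1, -3.3]
width: 0.125
```

Call:
step_arm(series=[[[-0.1, -0.35, -0.5, 0], [-0.15, -0.8, -0.92, 0], [-0.15, -1.3, -1.4, 0], [-0.15, -1.94, -1.87, 0], [-0.15, -1.94, -1.87, 0]]])

```text
clock: 26.32
ee_pos: [0.5326, 0.0193, 0.1457]
ee_rot: [0.749, -0.662, 0.002, -0.001]
ft_force: [-0.9, -1.0, 0.6]
width: 0.13
```

Call:
step_arm(series=[[[0, -0.63, -0.38, 0], [0, -1.3, -0.7, 0], [0, -1.65, -0.84, 0], [0, -1.65, -0.84, 0], [0, -1.65, -0.84, 0]]])

```text
clock: 26.95
ee_pos: [0.548, 0.0214, 0.1532]
ee_rot: [0.749, -0.662, 0.001, -0.0]
ft_force: [-0.4, -2.1, -1.8]
width: 0.127
```

Run:
```python
from h import *
s=env.state();print(s["ee_pos"],s["ft_force"],s["width"])
im=optics.read_camera("side")
cv2.imwrite("pics/s5.png",cv2.resize(im[170:400,190:440],None,fx=2.4,fy=2.4))
```

```text
[0.54798723 0.02138751 0.15318999] [-0.36805661 -2.08831793 -1.84121195] 0.12725606786187332
```

View pics/s5.png

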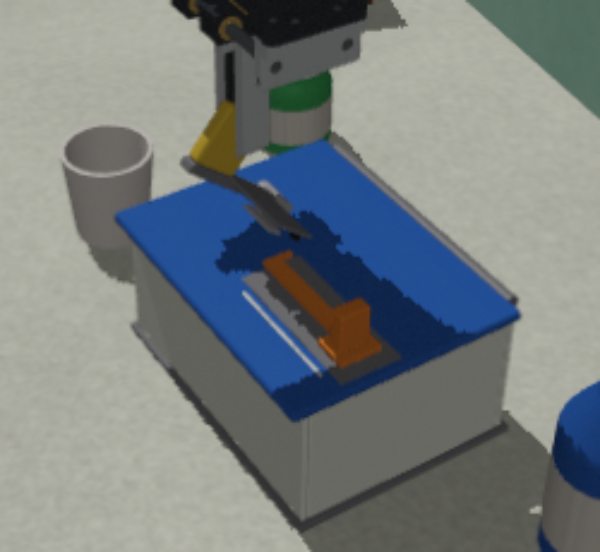

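Call:
step_arm(series=[[[0, -0.6, -0.17, 0], [0, -1.07, -0.29, 0], [0, -1.6, -0.7, 0], [0, -2.05, -1.1, 0], [0, -2.55, -1.5, 0], [0, -3.02, -1.89, 0], [0, -3.55, -2.2, 0], [0, -4.1, -2.5, 0], [0, -4.65, -2.8, 0], [0, -5.23, -3.07, 0], [0, -5.23, -3.07, 0]]], newtons=25)

```text
clock: 28.38
ee_pos: [0.5954, 0.0276, 0.1805]
ee_rot: [0.749, -0.662, -0.003, 0.004]
ft_force: [-4.6, -4.6, -5.9]
width: 0.128
```

Call:
step_arm(series=[[[0.05, -0.6, -0.22, 0], [0.1, -1.18, -0.42, 0], [0.1, -1.8, -0.58, 0], [0.1, -2.42, -0.72, 0], [0.1, -3.05, -0.82, 0], [0.1, -3.66, -0.89, 0], [0.1, -4.3, -0.92, 0], [0.1, -4.91, -0.94, 0], [0.1, -4.91, -0.94, 0]]])

```text
clock: 29.5
ee_pos: [0.6451, 0.034, 0.1923]
ee_rot: [0.749, -0.662, -0.003, 0.002]
ft_force: [-7.6, -1.2, 0.4]
width: 0.121
```

Call:
step_arm(series=[[[0, -0.63, 0.02, 0], [0, -1.27, 0.08, 0], [0, -1.9, 0.17, 0], [0, -2.51, 0.28, 0], [0, -3.1, 0.43, 0], [0, -3.72, 0.6, 0], [0, -4.3, 0.82, 0], [0, -4.91, 1.05, 0], [0, -5.49, 1.29, 0], [0, -5.49, 1.29, 0]]])

```text
clock: 30.75
ee_pos: [0.7025, 0.0402, 0.1794]
ee_rot: [0.749, -0.662, -0.0, 0.0]
ft_force: [-1.1, -0.9, 0.2]
width: 0.008
```

Run:
```python
from h import *
s=env.state();print(s["ee_pos"],s["ft_force"],s["width"])
im=optics.read_camera("side")
cv2.imwrite("pics/s6.png",cv2.resize(im[150:400,190:460],None,fx=2.2,fy=2.2))
```

```text
[0.70247869 0.0401582  0.17936457] [-1.14646179 -0.94687815  0.18386818] 0.007606281963020688
```

View pics/s6.png

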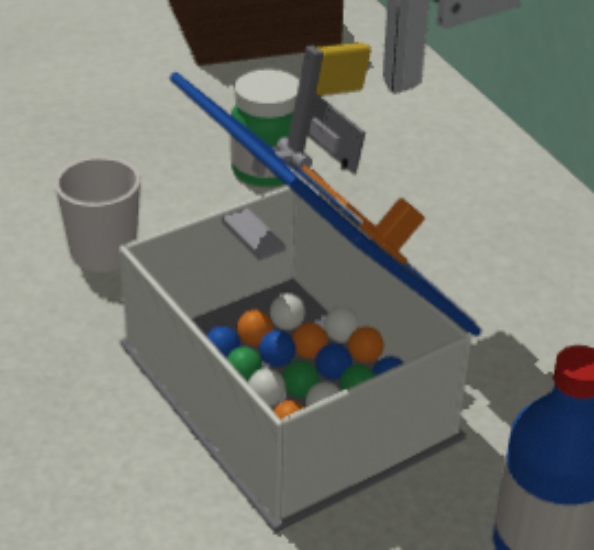

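Run:
```python
from h import *
X=np.array([np.cos(.124),np.sin(.124),0]);Y=np.array([-X[1],X[0],0]);Z=np.array([0,0,1.])
H=np.array([.5748,-.0363,.1])+.08*X
for t in (.7,.8,.9,1.0,1.1,1.2,1.3):
    d=-np.cos(t)*X+np.sin(t)*Z; n=np.sin(t)*X+np.cos(t)*Z
    P=[H+.17*d+s*.114*Y+m*n for s in(1,-1) for m in (0,.008)]
    # fin grip + fin top edge for latch .9
    l=H+.075*d+.016*n+.06*Y; d2=-np.cos(t+.9)*X+np.sin(t+.9)*Z; n2=np.sin(t+.9)*X+np.cos(t+.9)*Z
    P+= [l+.066*d2+.034*n2, l]
    print(t,np.round((proj("side",P)-[190,150])*2.2).astype(int).tolist())
for c in("scene","side"):
    optics.read_camera(c)
    for n in("latch_hinge","latch_fin","tab_knob"):print(c,n,[(np.round(d["centre"],4).tolist(),round(d["confidence"],2)) for d in optics.landmark_of(c,n)[:1]])
print(H)
```

```text
0.7 [[145, 105], [151, 96], [325, 278], [333, 268], [327, 75], [283, 165]]
0.8 [[159, 86], [165, 77], [342, 256], [350, 245], [341, 70], [290, 157]]
0.9 [[174, 67], [181, 59], [361, 234], [370, 224], [356, 66], [298, 150]]
1.0 [[191, 50], [199, 42], [380, 213], [390, 204], [369, 64], [306, 144]]
1.1 [[209, 34], [217, 27], [401, 194], [411, 186], [383, 64], [315, 139]]
1.2 [[227, 20], [236, 14], [423, 177], [433, 169], [395, 65], [323, 134]]
1.3 [[247, 8], [256, 3], [445, 162], [455, 155], [407, 68], [332, 130]]
scene latch_hinge []
scene latch_fin [([0.6568, 0.036, 0.2279], 0.49)]
scene tab_knob []
side latch_hinge [([0.6094, 0.027, 0.1647], 0.74)]
side latch_fin [([0.6533, 0.0364, 0.2274], 0.78)]
side tab_knob [([0.623, -0.1129, 0.2123], 0.94)]
[ 0.65418575 -0.0264054   0.1       ]
```

Call:
step_arm(series=[[[0, 0, -5, 0], [0, 0, -10, 0], [0, 0, -12, 0], [3, 5, -12, 0], [6, 11, -12, 0], [6, 16, -12, 0], [6, 20, -12, 0], [6, 20, -12, 0], [6, 20, -8, 0], [6, 20, -3, 0], [6, 20, 0, 0], [6, 20, 0, 0]]])

```text
clock: 32.7
ee_pos: [0.5099, -0.0435, 0.1773]
ee_rot: [0.75, -0.662, -0.003, 0.001]
ft_force: [-0.3, 0.6, 0.5]
width: 0.003
```

Call:
step_arm(series=[[[0, -1, 0, 0], [0, -2, 0, 0], [0, -2.6, 0, 0], [0, -3.2, 0, 0], [0, -3.8, 0, 0], [0, -4.4, 0, 0], [0, -5, 0, 0], [0, -5, 0, 0]]])

```text
clock: 33.7
ee_pos: [0.5615, -0.0385, 0.1823]
ee_rot: [0.75, -0.662, 0.001, 0.0]
ft_force: [-5.5, -1.5, 4.0]
width: 0.002
```

Contact is as expected, so I continue to about 1.2 rad.

Call:
step_arm(series=[[[0, -0.6, 0, 0], [0, -1.2, 0, 0], [0, -1.8, 0, 0], [0, -2.4, 0, 0], [0, -2.9, 0, 0], [0, -2.9, 0, 0], [0, -2.9, 0, 0], [0, -1.5, 0, 0], [0, 1, 0, 0], [0, 3, 0, 0]]])

```text
clock: 34.95
ee_pos: [0.5295, -0.0416, 0.1796]
ee_rot: [0.749, -0.662, -0.0, 0.0]
ft_force: [1.0, -0.2, 0.0]
width: 0.004
```

Run:
```python
from h import *
s=env.state();print(s["clock"],s["ee_pos"],s["ft_force"])
im=optics.read_camera("side")
for n in("latch_hinge","latch_fin","tab_knob","bottle","cup","jar"):print(n,[(np.round(d["centre"],4).tolist(),round(d["confidence"],2)) for d in optics.landmark_of("side",n)[:1]])
cv2.imwrite("pics/s7.png",cv2.resize(im[150:400,190:460],None,fx=2.2,fy=2.2))
```

```text
34.95 [ 0.52946308 -0.04160903  0.17962101] [ 0.96723175 -0.24371366  0.04280598]
latch_hinge []
latch_fin [([0.7001, 0.0428, 0.2155], 0.66)]
tab_knob [([0.6677, -0.1123, 0.2182], 0.56)]
bottle [([0.6709, -0.2481, -0.0033], 0.85)]
cup [([0.5025, 0.1829, 0.0004], 0.57)]
jar [([0.6858, 0.2407, -0.0011], 0.82)]
```

View pics/s7.png

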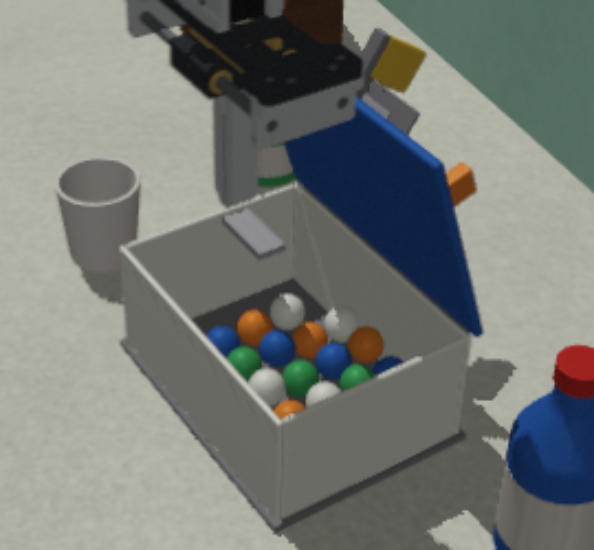

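Call:
step_arm(series=[[[0, 4, 0, 0], [0, 8, 0, 0], [0, 8, -5, 0], [0, 8, -8, 0], [0, 8, -8, 0], [0, 8, -8, 0]]])

```text
clock: 36.05
ee_pos: [0.4516, -0.0514, 0.2591]
ee_rot: [0.75, -0.662, -0.001, 0.0]
ft_force: [-0.4, 0.0, 0.1]
width: 0.008
```

Run:
```python
from h import *
optics.read_camera("side")
print([(np.round(d["centre"],4).tolist(),round(d["confidence"],2)) for n in("latch_fin","tab_knob") for d in optics.landmark_of("side",n)[:1]])
print(env.state()["clock"],env.state()["ft_force"]); print(env.close_job())
```

```text
[([0.6999, 0.0429, 0.2141], 0.75), ([0.6668, -0.1103, 0.2168], 0.71)]
36.2 [ 0.05866609 -0.70419467 -0.15587297]
the job is handed in; nothing more can be done
None
```

The box is open and I handed the job in at 36 s, with the lid standing at roughly 1.25 rad (about 70°). `close_job` gives no verdict, so success rests on my own last checks.

- **Tab:** I pushed the knob aside with closed fingers until the force rose from about 2.5 N to 7.7 N, so roughly 5 N was on the stop. The last knob estimate puts the tab about 40 mm along its travel.
- **Latch:** I pinched the fin and lifted it to about 0.75 rad. The picture at that point showed the lid still shut.
- **Lid:** I pulled it up by the fin until the grip slipped off at about 0.85 rad. I then pushed the lid's front edge back with closed fingers and withdrew.
- **Final state:** The lid angle is my reading from the side camera. The latch and tab were found in the same place, within about 2 mm, after I backed away, and the wrist force was near zero, so the gripper was clear.
- **Bystanders:** Bottle, cup and jar were found within about 2 mm of their first positions.

**A check that disagreed:** the pictures showed the fingertips about 14 mm behind the reported TCP, while the task text puts them 14 mm ahead. My first push therefore passed above the knob without touching it; I corrected for the offset afterwards.

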